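# Put the carving chisels back on their rests

### The job

Put the three carving chisels back on the wooden rests, each on the rest of its own size (small, medium, large): handle in the handle notch and shank in the fine notch, centred lengthwise and properly seated in both. Let go of them, and leave the brush, the mallet and the carved rosette where they are.

Things in the scene. Friction and masses are not known exactly. Their poses are not given: they have to be found in the camera images.
- chisel_small: Small carving chisel, 140 mm long, ~60 g, loose: dark octagonal handle 20 mm across flats, brass ferrule, 8 mm round shank, blade 10 mm wide. Origin: mid-length (near balance, good grip), underside of handle, 10 mm below its axis. x to blade, z up. Along x, mm: handle -70 to 16, ferrule to 24, shank to 58, blade to 70. Starts blade away from robot, yaw within 0.35.
- rest_small: Small rest, fixed: base 120 x 50 x 10 mm, two V-notched posts: handle post (wide notch) at x=-45 mm, 14 thick, 44 high; shank post (fine notch) at x=41, 10 thick, 51 high. Origin: base underside centre; x to shank post (yaw within 0.25), z up. Seated chisel: x axes parallel, level, its origin 30 mm above this one, axis 40 above bench; room for fingers mid-way. Notches centre it from 7 mm off.
- chisel_medium: Medium carving chisel, 180 mm long, ~100 g, loose: dark octagonal handle 24 mm across flats, brass ferrule, 8 mm round shank, blade 16 mm wide. Origin: mid-length (near balance, good grip), underside of handle, 12 mm below its axis. x to blade, z up. Along x, mm: handle -90 to 22, ferrule to 32, shank to 74, blade to 90. Starts blade away from robot, yaw within 0.35.
- rest_medium: Medium rest, fixed: base 150 x 50 x 10 mm, two V-notched posts: handle post (wide notch) at x=-58 mm, 14 thick, 43 high; shank post (fine notch) at x=53, 10 thick, 51 high. Origin: base underside centre; x to shank post (yaw within 0.25), z up. Seated chisel: x axes parallel, level, its origin 28 mm above this one, axis 40 above bench; room for fingers mid-way. Notches centre it from 7 mm off.
- chisel_large: Large carving chisel, 225 mm long, ~170 g, loose: dark octagonal handle 28 mm across flats, brass ferrule, 8 mm round shank, blade 24 mm wide. Origin: mid-length (near balance, good grip), underside of handle, 14 mm below its axis. x to blade, z up. Along x, mm: handle -112.5 to 32, ferrule to 44, shank to 92, blade to 112.5. Starts blade away from robot, yaw within 0.35.
- rest_large: Large rest, fixed: base 185 x 50 x 10 mm, two V-notched posts: handle post (wide notch) at x=-75 mm, 14 thick, 41 high; shank post (fine notch) at x=68, 10 thick, 51 high. Origin: base underside centre; x to shank post (yaw within 0.25), z up. Seated chisel: x axes parallel, level, its origin 26 mm above this one, axis 40 above bench; room for fingers mid-way. Notches centre it from 7 mm off.
- brush: Bystander, not a chisel: flat bench brush lying among the tools, light wooden handle and head with stiff black bristles, 166 mm long, 50 mm wide, 18 mm high. Origin on its underside between handle and head; x towards the bristles (away from the robot, turned up to 0.35 rad).
- mallet: Bystander: round wooden carver's mallet standing on its head beyond the tools, 86 mm across, 125 mm high with its handle stub upwards. Origin at the centre of its underside.
- rosette: Bystander: finished carved wooden rosette lying flat beyond the tools, a disc 90 mm across, 22 mm high. Origin at the centre of its underside.

How it is judged:
At the end, for the whole second after the job is handed in: Each chisel lies at rest, released, on the rest of its own size: its origin within 12 mm lengthwise and 6 mm sideways of the rest's origin and within 5 mm of the seated height, its axis within 0.10 rad of the rest's (x of chisel_small in the frame of rest_small between -0.012 and 0.012 m and y of chisel_small in the frame of rest_small between -0.006 and 0.006 m and z of chisel_small in the frame of rest_small between 0.025 and 0.035 m and angle between the x axis of chisel_small and the x axis of rest_small, either way round below 0.1 rad and linear speed of each of chisel_small, chisel_medium, chisel_large below 0.02 m/s and angular speed of each of chisel_small, chisel_medium, chisel_large below 0.2 rad/s and x of chisel_medium in the frame of rest_medium between -0.012 and 0.012 m and y of chisel_medium in the frame of rest_medium between -0.006 and 0.006 m and z of chisel_medium in the frame of rest_medium between 0.023 and 0.033 m and angle between the x axis of chisel_medium and the x axis of rest_medium, either way round below 0.1 rad and x of chisel_large in the frame of rest_large between -0.012 and 0.012 m and y of chisel_large in the frame of rest_large between -0.006 and 0.006 m and z of chisel_large in the frame of rest_large between 0.021 and 0.031 m and angle between the x axis of chisel_large and the x axis of rest_large, either way round below 0.1 rad); the robot touches nothing.
It fails at once if the brush is moved by more than 30 mm (distance of brush from where it was at the start of the episode above 0.03 m).
It fails at once if the mallet is moved by more than 30 mm (distance of mallet from where it was at the start of the episode above 0.03 m).
It fails at once if the rosette is moved by more than 30 mm (distance of rosette from where it was at the start of the episode above 0.03 m).
It also fails if it takes over 88 s, if anything falls off the work surface, if the arm or the gripper's body presses on something with over 40 N, if the wrist force passes 120 N, or if a joint passes its speed limit or range.

### The arm

A 6-joint arm with a two-finger parallel gripper is mounted at the origin on the work surface. World frame = base frame: x ahead of the robot, y to its left, z up, the work surface at z = 0. Lengths are in m, angles in rad, forces in N, time in s.
With the tool pointing down it reaches from about 0.3 to 0.775 m from the base axis. Payload 14.6 kg.
Tool frame: the origin (TCP) lies on the mounting face of the last link; the fingertips stand 199 mm ahead of it and the grasp point (between the pads) lies 180 mm ahead of it; z points along the fingers, y is the line along which they close (so a half turn about z gives the same grasp; the last joint's range is limited). The gripper opens to 94 mm and grips with 3 to 60 N. Pads are 16 mm wide; open, the fingers measure 119 mm over their backs; the gripper's body (75 mm by 177 mm) begins 78 mm behind the grasp point.
Start: joints at [1.211, 0.3, 1.521, -0, 1.321, -0.067], TCP at [0.159, 0.527, 0.405] pointing down, gripper open.
Joint ranges: [-3.03, 3.03], [-0.79, 2.21], [0.23, 2.52], [-1.04, 4.18], [0, 3.07], [-2.55, 2.55]. Speed limits (rad/s): [2.22, 2.22, 2.57, 3.14, 3.14, 3.14].

### API

Orientations are given as [roll, pitch, yaw] about the fixed x, y, z axes, in that order (R = Rz(yaw) Ry(pitch) Rx(roll)).
In Python, from workcell import readout, camera, robot gives the robot as it stands. The module is installed in compiled form; this text tells all that it offers.
- The arm moves only by the shell command python3 -m crank 'ROWS'. ROWS is JSON, a list that holds one entry, the list of rows, each a list of 7 numbers: the shift along the tool's x, y, z in cm, then the turn, a rotation vector about the tool's x, y, z in rad, then the finger opening in cm, from 0 to 9.4. A call has 1 to 10 rows; each row shifts and turns the commanded pose from where the row before left it, along the tool's axes as they then stand; what a row does not reach is not made up. A row lasts 1/8 s, in which the tool goes at most 62.5 mm and 10.7 degrees, less where a joint would pass 70% of its speed; a pose out of reach is approached as far as the arm can. A call with a gripper value outside its range is refused whole. The fingers move at their own pace and stop on an object; the grip force is fixed at half the most. Time passes only in rows, so rows that do not move let the fingers close. It gives the time, the measured TCP pose, the force, the opening and the grip force at its end, in the units of the state.
- readout.get_obs(): the state, without advancing time (a new reading comes with each control period).
- camera(name): name is "scene" or "top" or "wrist"; returns a dict with "img" (400x640x3 uint8, blue, green, red), "z_map" (400x640 float32, m along the optical axis (not along the pixel's ray), 0 where there is no reading), "mtx" (3x3 intrinsics, pixels), "distortion" ([k1, k2, p1, p2, k3] as OpenCV has them; the pictures are not rectified), "pose" (4x4, takes a point from camera to world coordinates). Camera axes: x right, y down, z forward; pixel columns grow to the right and rows downward; lengths in m; the calibration is good to about 2 mm. A picture is of the moment at which its call begins.
- robot.hand_in(): hands the job in; it is judged then, once.
The state is a dict: "time": time; "joints": joint angles; "qd": joint speeds; "joint_efforts": joint torques, N m; "eef_pos": TCP position; "tcp_rot": TCP orientation; "ft_force": force on the tool from outside, world axes, zero at the start; "torque": the same for the moment, N m; "finger_gap": opening from 0.0 (shut) to 1.0 (fully open); "gripper_force": force on a finger pad.
Only numpy, scipy, OpenCV 4.12 (cv2) and the standard library are available. Lean on these libraries where they do the work, as an engineer would, in place of code of your own. Each camera call takes 0.05 s, during which the arm holds its last target. There are 200 camera calls.

## Working session

There is one attempt and no reset: what is moved stays moved. The work goes in short steps, Python scripts to look and compute and a shell command to move; the robot and the scene stay as the last step left them, time stands still between calls to the robot, and variables do not carry over. Pictures are saved under pics/ and viewed, at most 14 in all, crops included, and the job is handed in when it is done.

```bash
mkdir -p pics; ls; python3 - <<'E'
from workcell import readout,camera,robot
import cv2,numpy as np
o=readout.get_obs();print({k:np.round(v,3) for k,v in o.items()})
for n in("top","scene"):
    c=camera(n);cv2.imwrite(f"pics/{n}0.png",c["img"]);np.savez(f"{n}0.npz",**c)
    print(n,c["mtx"],c["distortion"],c["pose"].round(3))
E
```

```text
pics
{'time': np.float64(0.0), 'joints': array([ 1.211,  0.3  ,  1.522,  0.   ,  1.321, -0.067]), 'qd': array([ 0.003, -0.   , -0.   ,  0.003, -0.001,  0.001]), 'joint_efforts': array([ 2.0000e-03, -5.3181e+01, -3.5274e+01,  7.1000e-02,  2.4000e-02,
       -0.0000e+00]), 'eef_pos': array([0.159, 0.527, 0.404]), 'tcp_rot': array([-3.14 , -0.   ,  2.849]), 'ft_force': array([-0.292,  0.522,  0.496]), 'torque': array([-0.062,  0.008, -0.062]), 'gripper_force': np.float64(0.0), 'finger_gap': np.float64(1.001)}
top [[442.79007704   0.         324.0517635 ]
 [  0.         442.79007704 199.87936352]
 [  0.           0.           1.        ]] [-0.07129054  0.          0.          0.          0.        ] [[ 0.019 -0.993  0.113  0.542]
 [-1.    -0.02  -0.006 -0.013]
 [ 0.009 -0.113 -0.994  1.021]
 [ 0.     0.     0.     1.   ]]
scene [[386.07461905   0.         321.02523463]
 [  0.         386.07461905 201.62099164]
 [  0.           0.           1.        ]] [0.00850874 0.         0.         0.         0.        ] [[-0.599  0.494 -0.631  1.37 ]
 [ 0.801  0.387 -0.457  0.503]
 [ 0.018 -0.779 -0.627  0.737]
 [ 0.     0.     0.     1.   ]]
```

View pics/top0.png

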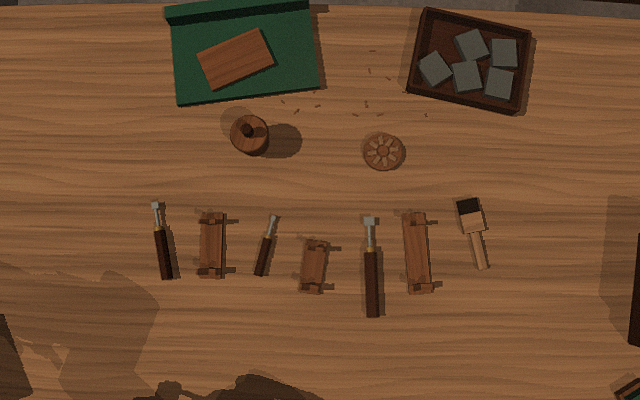

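View pics/scene0.png

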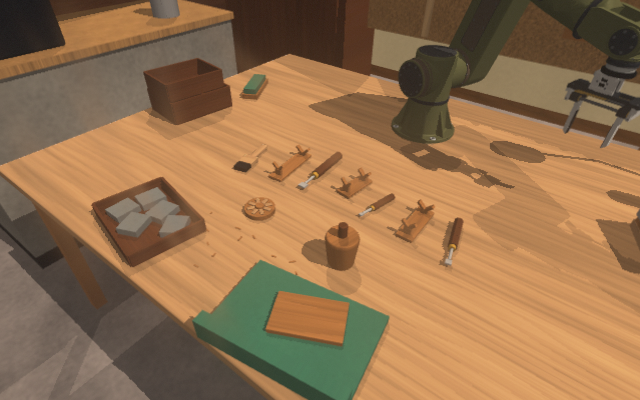

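Top view: the medium chisel is at (163,240), the small at (266,246) and the large at (372,266). The rests are medium (212,245), small (314,266) and large (417,252), and the brush is at (473,232). Next I'll measure them from the depth map.

```bash
cat > h.py <<'E'
import cv2,numpy as np
def cloud(c):
    H,W=c["z_map"].shape
    g=np.stack(np.meshgrid(np.arange(W),np.arange(H)),-1).reshape(-1,1,2).astype(np.float64)
    n=cv2.undistortPoints(g,c["mtx"],c["distortion"]).reshape(-1,2)
    z=c["z_map"].reshape(-1,1)
    p=np.hstack([n*z,z])@c["pose"][:3,:3].T+c["pose"][:3,3]
    p[z[:,0]==0]=np.nan
    return p.reshape(H,W,3)
E
python3 - <<'E'
from h import *
c=np.load("top0.npz");P=cloud(c)
print("bench z",np.nanmedian(P[170:200,100:200,2]),np.nanstd(P[170:200,280:340,2]))
boxes=dict(cm=(145,195,183,285),rm=(192,205,240,284),cs=(250,208,285,282),rs=(294,232,342,300),cl=(355,208,390,322),rl=(398,205,445,300),br=(450,190,495,275),ma=(225,110,275,158),ro=(360,128,408,174))
for k,(a,b,e,d) in boxes.items():
    p=P[b:d,a:e].reshape(-1,3);
    q=p[(p[:,2]>0.006)]
    r=cv2.minAreaRect(q[:,:2].astype(np.float32)*1000)
    m=q[:,:2].mean(0);u,s,vt=np.linalg.svd(q[:,:2]-m,full_matrices=False);v=vt[0]*np.sign(vt[0,0])
    t=(q[:,:2]-m)@v;w=(q[:,:2]-m)@np.array([-v[1],v[0]])
    print(k,len(q),"rect",np.round(r[0],1),np.round(r[1],1),round(r[2],1),"yaw",np.arctan2(v[1],v[0]).round(3),"mid",((m+v*(t.min()+t.max())/2)*1000).round(1),"L",np.ptp(t).round(3),"zpct",np.percentile(q[:,2],[5,50,95,99.5]).round(4))
E
```

```text
bench z -0.0005963542572431368 0.0018388813116978367
cm 726 rect [557.5 353.2] [180.3  26.3] 13.4 yaw 0.239 mid [558.  350.8] L 0.18 zpct [0.0101 0.0199 0.0249 0.0269]
rm 1465 rect [548.3 237.2] [148.9  51.9] 0.4 yaw 0.002 mid [548.3 236.5] L 0.149 zpct [0.007  0.0101 0.0421 0.0502]
cs 457 rect [552.2 110.9] [ 20.5 140.5] 76.6 yaw -0.229 mid [552.1 110.4] L 0.141 zpct [0.0104 0.0169 0.0222 0.0239]
rs 1158 rect [496.8   4.4] [ 52.2 139.3] 81.3 yaw -0.131 mid [496.9   4.1] L 0.138 zpct [0.0072 0.0105 0.0439 0.0503]
cl 1071 rect [ 509.  -123.9] [226.5  32.7] 3.0 yaw 0.045 mid [ 509.2 -125.4] L 0.226 zpct [0.0154 0.0246 0.0299 0.0316]
rl 1818 rect [ 541.2 -242.2] [185.8  73.3] 4.7 yaw 0.097 mid [ 540.2 -231.3] L 0.186 zpct [0.0073 0.0102 0.04   0.0501]
br 1136 rect [ 589.3 -368.5] [173.4  55.9] 14.8 yaw 0.218 mid [ 587.9 -364.9] L 0.172 zpct [0.0112 0.0164 0.0201 0.0221]
ma 1284 rect [788.4 153.8] [83.9 99.4] 14.2 yaw 0.678 mid [797.7 153.5] L 0.104 zpct [0.0559 0.0892 0.1231 0.1263]
ro 1126 rect [ 774.  -152.5] [87.4 86.4] 27.9 yaw -1.47 mid [ 772.8 -151.7] L 0.089 zpct [0.0131 0.0169 0.0221 0.0243]
```

```bash
cat > fit.py <<'E'
from h import *
from scipy.optimize import minimize
def line(q):
    v=cv2.fitLine(q.astype(np.float32),cv2.DIST_HUBER,0,1e-4,1e-4).ravel();d=v[:2]*np.sign(v[0]);return v[2:],d
def chisel(P,box,L,f,zr=(0.012,0.04)):
    a,b,e,d=box;p=P[b:d,a:e].reshape(-1,3);q=p[p[:,2]>.006][:,:2]
    m,v=line(q);
    for _ in range(4):
        n=np.array([-v[1],v[0]]);t=(q-m)@v;w=(q-m)@n
        q=q[abs(w)<.02];t=(q-m)@v
        mid=m+v*(np.percentile(t,.3)+np.percentile(t,99.7))/2
        # centreline from width extremes in slices
        w=(q-mid)@n;t=(q-mid)@v;bins=np.arange(-L/2+.008,f,.006)
        c=np.array([[x,(w[abs(t-x)<.005].min()+w[abs(t-x)<.005].max())/2] for x in bins if (abs(t-x)<.005).sum()>4])
        k=np.polyfit(c[:,0],c[:,1],1);m=mid+n*k[1];v=v+n*k[0];v/=np.linalg.norm(v)
    return m,np.arctan2(v[1],v[0]),np.ptp(t)
def rest(P,box,L,x0,xh,xs):
    a,b,e,d=box;p=P[b:d,a:e].reshape(-1,3);q=p[(p[:,2]>.0065)]
    post=q[:,2]>.02
    def cost(s,pr=False):
        c_,s_=np.cos(s[2]),np.sin(s[2]);r=(q[:,:2]-s[:2])@np.array([[c_,-s_],[s_,c_]])
        ox=np.maximum(abs(r[:,0])-L/2,0);oy=np.maximum(abs(r[:,1])-.025,0)
        k=np.minimum(np.hypot(ox,oy),.006).sum()
        dp=np.minimum(np.maximum(abs(r[post,0]-xh)-.007,0),np.maximum(abs(r[post,0]-xs)-.005,0))
        return (k+np.minimum(dp,.01).sum())*1000
    best=min((minimize(cost,[x0[0],x0[1],y],method="Nelder-Mead",options=dict(initial_simplex=[[x0[0],x0[1],y],[x0[0]+.01,x0[1],y],[x0[0],x0[1]+.01,y],[x0[0],x0[1],y+.08]],xatol=1e-5,fatol=1e-4)) for y in(-.2,-.1,0,.1,.2)),key=lambda r:r.fun)
    return best.x,best.fun
E
python3 - <<'E'
from fit import *
P=cloud(np.load("top0.npz"))
for k,b,L,f in(("cs",(250,208,285,282),.14,.016),("cm",(145,195,183,285),.18,.022),("cl",(355,208,390,322),.225,.032)):print(k,chisel(P,b,L,f))
for k,b,L,x,h,s in(("rs",(294,232,342,300),.12,(.497,.004),-.045,.041),("rm",(192,205,240,284),.15,(.548,.237),-.058,.053),("rl",(398,205,445,300),.185,(.54,-.232),-.075,.068)):
    print(k,rest(P,b,L,x,h,s))
E
```

```text
cs (array([0.55186431, 0.11099207]), np.float64(-0.2341673255804303), np.float64(0.14048487179290342))
cm (array([0.5581365 , 0.35250559]), np.float64(0.2252372674508344), np.float64(0.1802214873216484))
cl (array([ 0.50949627, -0.12566439]), np.float64(0.05313375943857879), np.float64(0.22653106925252597))
rs (array([ 0.50580424,  0.0028979 , -0.12455603]), np.float64(13.04711172129982))
rm (array([0.54873513, 0.23722014, 0.00973889]), np.float64(12.069725552131462))
rl (array([ 0.54045695, -0.2316301 ,  0.0942558 ]), np.float64(29.023469133302108))
```

```bash
cat > go.py <<'E'
import sys,numpy as np
from scipy.spatial.transform import Rotation as R
from workcell import readout
# go.py x y graspz yaw : delta turn (do first), then shift in turned tool frame
x,y,z,yaw=map(float,sys.argv[1:5])
o=readout.get_obs();A=R.from_euler("xyz",o["tcp_rot"]);B=R.from_euler("xyz",[np.pi,0,yaw+np.pi])
d=np.array([x,y,z+.18])-o["eef_pos"]
print("t",round(float(o["time"]),2),"turn",(A.inv()*B).as_rotvec().round(4),"shift cm",(B.inv().apply(d)*100).round(2),"gap mm",round(o["finger_gap"]*94,1),"F",o["ft_force"].round(1),"grip",round(float(o["gripper_force"]),1),"j6",o["joints"][5].round(2))
E
python3 go.py .5581 .3525 .10 .225
```

```text
t 0.1 turn [-1.000e-03 -3.000e-04 -5.178e-01] shift cm [-35.05 -25.88  12.42] gap mm 94.1 F [-0.5 -0.  -0.8] grip 0.0 j6 -0.07
```

```bash
python3 -m crank '[[[0,0,0,0,0,-0.173,9.4],[0,0,0,0,0,-0.173,9.4],[0,0,0,0,0,-0.172,9.4],[-5,-3.7,0,0,0,0,9.4],[-5,-3.7,1,0,0,0,9.4],[-5,-3.7,2,0,0,0,9.4],[-5,-3.7,3,0,0,0,5.5],[-5,-3.7,3,0,0,0,5.5],[-5,-3.7,2,0,0,0,5.5],[-5,-3.7,1.4,0,0,0,5.5]]]'; python3 go.py .5581 .3525 .10 .225
```

```text
time: 1.35
eef_pos: [0.5419, 0.3588, 0.2871]
tcp_rot: [-3.141, -0.001, -2.916]
ft_force: [1.0, 1.0, -0.1]
finger_gap: 0.611
gripper_force: 0.0
t 1.35 turn [-0.0004 -0.0014  0.0003] shift cm [-1.44 -0.98  0.71] gap mm 57.4 F [ 1.   1.  -0.1] grip 0.0 j6 -1.27
```

```bash
python3 - <<'E'
from workcell import camera
import cv2
import numpy as np
c=camera("wrist");cv2.imwrite("pics/w1.png",c["img"]);np.savez("w1.npz",**c);print(c["pose"].round(3))
E
python3 go.py .5581 .3525 .022 .225
```

```text
[[-0.225  0.948  0.224  0.476]
 [ 0.974  0.219  0.051  0.343]
 [-0.     0.23  -0.973  0.268]
 [ 0.     0.     0.     1.   ]]
t 1.4 turn [-0.0018 -0.0019 -0.0037] shift cm [-1.04 -0.5   8.3 ] gap mm 55.7 F [ 5.7 -3.7 -1.4] grip 0.0 j6 -1.27
```

View pics/w1.png

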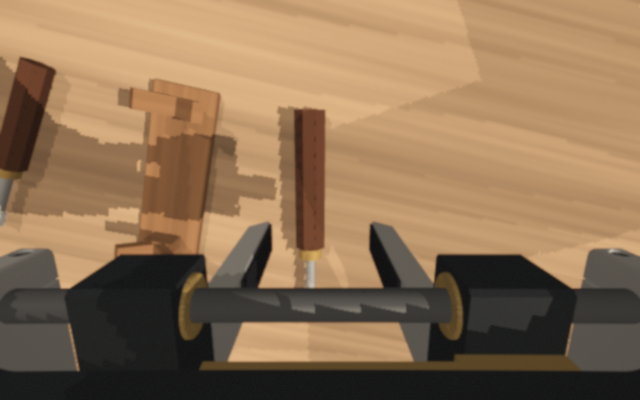

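The wrist view shows the medium handle running from (310,108) to the ferrule at (312,250), between the open fingers, and the medium rest at about (180,170). I'll cross-check the top-camera fit against this cloud.

```bash
python3 - <<'E'
from h import *
P=cloud(np.load("w1.npz"))
print("bench",np.nanmedian(P[40:90,330:450,2]))
m,yaw=np.array([.5581,.3525]),.225
v=np.array([np.cos(yaw),np.sin(yaw)]);n=np.array([-v[1],v[0]])
q=P[95:255,280:340].reshape(-1,3);q=q[q[:,2]>.008]
t=(q[:,:2]-m)@v;w=(q[:,:2]-m)@n
print("tail",np.percentile(t,1),"expect -.09")
for x in np.arange(-.085,.021,.015):
    s=abs(t-x)<.006;print(x.round(3),np.percentile(w[s],[3,97]).round(4),np.percentile(q[s,2],95).round(4))
E
python3 go.py .5581 .3525 .022 .225
```

```text
bench 0.0008865679778749525
tail -0.09058668797780656 expect -.09
-0.085 [-0.0105  0.0125] 0.0257
-0.07 [-0.0103  0.0121] 0.0257
-0.055 [-0.01    0.0121] 0.0259
-0.04 [-0.0107  0.0122] 0.0255
-0.025 [-0.0104  0.0121] 0.0256
-0.01 [-0.0104  0.0123] 0.0256
0.005 [-0.0105  0.0124] 0.0257
0.02 [-0.0101  0.0116] 0.0254
t 1.4 turn [-0.0018 -0.0019 -0.0037] shift cm [-1.04 -0.5   8.3 ] gap mm 55.7 F [ 5.7 -3.7 -1.4] grip 0.0 j6 -1.27
```

```bash
python3 -m crank '[[[0,0,0,0,0,0,5.5],[0,0,2,0,0,0,5.5],[0,0,2,0,0,0,5.5],[0,0,2,0,0,0,5.5],[0,0,1,0,0,0,5.5],[0,0,0,0,0,0,5.5],[0,0,0,0,0,0,5.5]]]'; python3 go.py .5581 .3525 .022 .225
```

```text
time: 2.28
eef_pos: [0.5405, 0.36, 0.2191]
tcp_rot: [3.141, 0.001, -2.916]
ft_force: [-0.3, 1.0, -0.1]
finger_gap: 0.587
gripper_force: 0.0
t 2.27 turn [0.0003 0.001  0.0002] shift cm [-1.54 -1.12  1.71] gap mm 55.2 F [-0.3  1.  -0.1] grip 0.0 j6 -1.26
```

```bash
python3 -m crank '[[[-0.8,-0.55,0,0,0,0,5.5],[-0.75,-0.55,0.4,0,0,0,5.5],[0,0,0.7,0,0,0,5.5],[0,0,0.6,0,0,0,5.5],[0,0,0,0,0,0,5.5],[0,0,0,0,0,0,5.5]]]'; python3 go.py .5581 .3525 .022 .225
```

```text
time: 3.02
eef_pos: [0.5579, 0.3527, 0.2015]
tcp_rot: [3.142, 0.0, -2.916]
ft_force: [-0.3, 0.3, 0.6]
finger_gap: 0.585
gripper_force: 0.0
t 3.02 turn [0.     0.0001 0.0004] shift cm [-0.02 -0.03 -0.05] gap mm 55.0 F [-0.3  0.3  0.6] grip 0.0 j6 -1.29
```

```bash
python3 -m crank '[[[0,0,0,0,0,0,1],[0,0,0,0,0,0,1],[0,0,0,0,0,0,1],[0,0,0,0,0,0,1],[0,0,-1,0,0,0,1],[0,0,-2,0,0,0,1],[0,0,-2,0,0,0,1],[0,0,-2,0,0,0,1],[0,0,-1,0,0,0,1],[0,0,0,0,0,0,1]]]'; python3 go.py .5487 .2372 .1015 .0097
```

```text
time: 4.28
eef_pos: [0.558, 0.3526, 0.2823]
tcp_rot: [3.141, 0.001, -2.916]
ft_force: [-0.0, 1.0, -1.3]
finger_gap: 0.252
gripper_force: 30.0
t 4.28 turn [0.0005 0.0011 0.2155] shift cm [  1.04 -11.53   0.08] gap mm 23.7 F [-0.   1.  -1.3] grip 30.0 j6 -1.29
```

```bash
python3 -m crank '[[[0,0,0,0,0,0.108,1],[0,0,0,0,0,0.108,1],[0.3,-2.5,0,0,0,0,1],[0.3,-3.2,0,0,0,0,1],[0.3,-3.2,0,0,0,0,1],[0.1,-2.6,0,0,0,0,1],[0,0,0,0,0,0,1],[0,0,0,0,0,0,1]]]'; python3 go.py .5487 .2372 .1015 .0097
python3 - <<'E'
from workcell import camera
import cv2
import numpy as np
for n in("wrist","top"):
    c=camera(n);cv2.imwrite(f"pics/{n}2.png",c["img"]);np.savez(f"{n}2.npz",**c)
E
```

```text
time: 5.28
eef_pos: [0.549, 0.238, 0.2811]
tcp_rot: [-3.142, -0.0, -3.132]
ft_force: [-0.0, -0.7, -0.5]
finger_gap: 0.251
gripper_force: 30.0
t 5.28 turn [-0.     -0.0005 -0.0004] shift cm [ 0.03 -0.08 -0.04] gap mm 23.6 F [-0.  -0.7 -0.5] grip 30.0 j6 -1.23
```

View pics/wrist2.png

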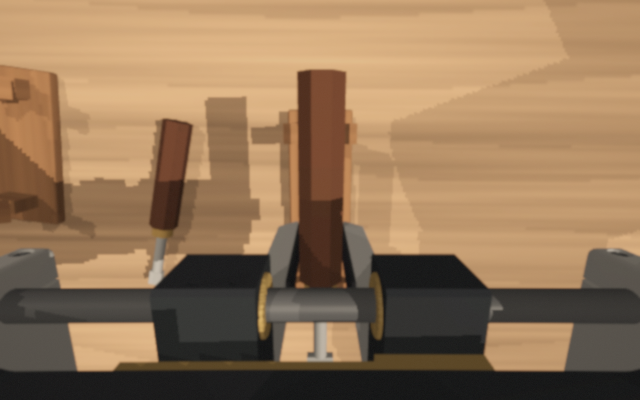

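The wrist view shows the medium handle at column 322, centred over its rest (columns 290 to 353) and parallel to it. Lowering now.

```bash
python3 -m crank '[[[0,-0.08,1,0,0,0,1],[0,0,1.5,0,0,0,1],[0,0,1.2,0,0,0,1],[0,0,0.8,0,0,0,1],[0,0,0.4,0,0,0,1],[0,0,0.1,0,0,0,1],[0,0,0,0,0,0,1],[0,0,0,0,0,0,1]]]'; python3 go.py .5487 .2372 .0495 .0097
```

```text
time: 6.38
eef_pos: [0.5491, 0.2367, 0.2318]
tcp_rot: [3.141, 0.001, -3.132]
ft_force: [-0.9, -0.2, -1.1]
finger_gap: 0.253
gripper_force: 30.0
t 6.38 turn [ 0.0002  0.0005 -0.0005] shift cm [0.04 0.05 0.23] gap mm 23.8 F [-0.9 -0.2 -1.1] grip 30.0 j6 -1.23
```

```bash
python3 -m crank '[[[0,0,0.15,0,0,0,1],[0,0,0.1,0,0,0,1],[0,0,0,0,0,0,1],[0,0,0,0,0,0,1]]]'; python3 go.py .5487 .2372 .0495 .0097
```

```text
time: 6.88
eef_pos: [0.5491, 0.2371, 0.2297]
tcp_rot: [3.141, 0.001, -3.132]
ft_force: [-2.0, 3.9, 4.8]
finger_gap: 0.25
gripper_force: 30.0
t 6.88 turn [ 0.001   0.0013 -0.0004] shift cm [0.04 0.01 0.02] gap mm 23.5 F [-2.   3.9  4.8] grip 30.0 j6 -1.23
```

```bash
python3 -m crank '[[[0,0,0,0,0,0,3],[0,0,0,0,0,0,4.5],[0,0,0,0,0,0,5.5],[0,0,0,0,0,0,5.5],[0,0,-2,0,0,0,5.5],[0,0,-3,0,0,0,5.5],[0,0,-3,0,0,0,5.5],[0,0,-2,0,0,0,5.5],[0,0,0,0,0,0,5.5]]]'; python3 go.py .5519 .1110 .10 -.234
```

```text
time: 8.0
eef_pos: [0.5491, 0.2368, 0.3315]
tcp_rot: [3.14, 0.004, -3.132]
ft_force: [-0.4, 0.1, -0.4]
finger_gap: 0.585
gripper_force: 0.0
t 8.0 turn [0.0018 0.0036 0.2432] shift cm [ -3.19 -12.17   5.15] gap mm 55.0 F [-0.4  0.1 -0.4] grip 0.0 j6 -1.23
```

Next is the small chisel.

```bash
python3 -m crank '[[[0,0,0,0,0,0.122,5.5],[0,0,0,0,0,0.122,5.5],[-0.8,-2.5,0,0,0,0,5.5],[-0.8,-3.5,1,0,0,0,5.5],[-0.8,-3.5,2,0,0,0,5.5],[-0.8,-2.6,2,0,0,0,5.5],[0,0,0,0,0,0,5.5],[0,0,0,0,0,0,5.5]]]'; python3 go.py .5519 .1110 .0215 -.234
python3 - <<'E'
from workcell import camera
import cv2
import numpy as np
for n in("wrist","top"):
    c=camera(n);cv2.imwrite(f"pics/{n}3.png",c["img"]);np.savez(f"{n}3.npz",**c)
cv2.imwrite("pics/cmp3.png",np.hstack([cv2.resize(cv2.imread("pics/wrist3.png"),(480,300)),cv2.resize(cv2.imread("pics/top3.png")[190:300,140:250],(300,300))]))
E
```

```text
time: 9.0
eef_pos: [0.5521, 0.1122, 0.2794]
tcp_rot: [3.141, 0.0, 2.907]
ft_force: [-0.3, 0.6, 0.3]
finger_gap: 0.585
gripper_force: 0.0
t 9.0 turn [ 0.0003  0.0003 -0.0006] shift cm [-0.01 -0.12  7.79] gap mm 55.0 F [-0.3  0.6  0.3] grip 0.0 j6 -1.2
```

View pics/cmp3.png

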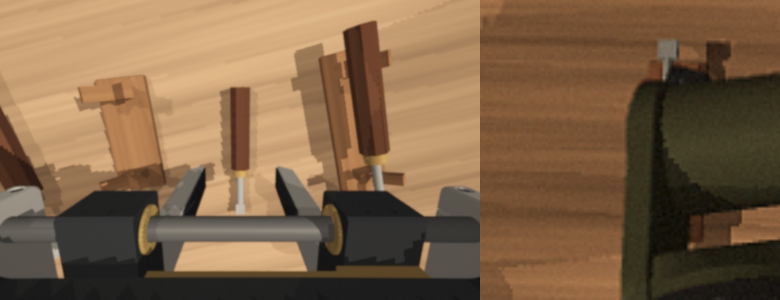

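The left wrist view shows the small chisel centred between the fingers at column 240, and the medium lying on its rest at right (370,100). The right crop is mostly hidden by the arm. I'll check the small chisel, small rest and medium pose from this cloud.

```bash
python3 - <<'E'
from fit import *
P=cloud(np.load("wrist3.npz"))
def prof(name,m,yaw,xs,box,z0,z1):
    m=np.array(m);v=np.array([np.cos(yaw),np.sin(yaw)]);n=np.array([-v[1],v[0]])
    a,b,e,d=box;q=P[b:d,a:e].reshape(-1,3);q=q[(q[:,2]>z0)&(q[:,2]<z1)]
    t=(q[:,:2]-m)@v;w=(q[:,:2]-m)@n;s=abs(w)<.035;t,w,q=t[s],w[s],q[s]
    print(name,"t1%",np.percentile(t,1).round(4))
    for x in xs:
        k=abs(t-x)<.006
        if k.sum()>5:print("  ",x,np.percentile(w[k],[3,97]).round(4),np.percentile(q[k,2],[50,95]).round(4))
prof("cs",(.5519,.1110),-.234,(-.06,-.04,-.02,0),(290,110,345,235),.008,.05)
prof("rs base",(.5058,.0029),-.1246,(-.055,-.03,-.01,.01),(95,90,225,250),.006,.016)
prof("cm",(.5487,.2372),.0097,(-.08,-.05,-.02,0.01,.055),(440,20,530,240),.046,.07)
E
```

```text
cs t1% -0.0705
   -0.06 [-0.0095  0.01  ] [0.0198 0.0216]
   -0.04 [-0.009   0.0094] [0.0197 0.0215]
   -0.02 [-0.0091  0.0096] [0.0198 0.0216]
   0 [-0.0093  0.0098] [0.0197 0.0216]
rs base t1% -0.0605
   -0.055 [-0.0215  0.0251] [0.0107 0.0119]
   -0.03 [-0.022   0.0255] [0.0108 0.012 ]
   -0.01 [-0.0222  0.0256] [0.0108 0.0119]
   0.01 [-0.0222  0.0254] [0.0108 0.0119]
cm t1% -0.0898
   -0.08 [-0.0119  0.0098] [0.0519 0.0538]
   -0.05 [-0.0119  0.0099] [0.0519 0.0537]
   -0.02 [-0.0115  0.0101] [0.0519 0.0537]
   0.01 [-0.0115  0.0107] [0.0519 0.0537]
   0.055 [0.0108 0.0133] [0.047 0.049]
```

```bash
python3 -m crank '[[[0,-0.1,2,0,0,0,5.5],[0,0,2.5,0,0,0,5.5],[0,0,1.7,0,0,0,5.5],[0,0,1,0,0,0,5.5],[0,0,0.6,0,0,0,5.5],[0,0,0,0,0,0,5.5],[0,0,0,0,0,0,5.5]]]'; python3 go.py .5519 .1110 .0215 -.234
```

```text
time: 9.98
eef_pos: [0.5519, 0.1106, 0.2015]
tcp_rot: [3.141, 0.001, 2.907]
ft_force: [0.0, -0.6, -0.1]
finger_gap: 0.584
gripper_force: 0.0
t 9.97 turn [ 0.0003  0.0008 -0.0008] shift cm [ 0.01  0.04 -0.  ] gap mm 54.9 F [ 0.  -0.6 -0.1] grip 0.0 j6 -1.2
```

```bash
python3 -m crank '[[[0,0,0,0,0,0,0.8],[0,0,0,0,0,0,0.8],[0,0,0,0,0,0,0.8],[0,0,0,0,0,0,0.8],[0,0,-1,0,0,0,0.8],[0,0,-2,0,0,0,0.8],[0,0,-2,0,0,0,0.8],[0,0,-2,0,0,0,0.8],[0,0,-1,0,0,0,0.8],[0,0,0,0,0,0,0.8]]]'; python3 go.py .506 .0039 .1015 -.1246
```

```text
time: 11.22
eef_pos: [0.5518, 0.1106, 0.2815]
tcp_rot: [3.141, 0.001, 2.907]
ft_force: [-0.2, 0.3, -0.6]
finger_gap: 0.21
gripper_force: 30.0
t 11.22 turn [ 0.0003  0.001  -0.1102] shift cm [  3.22 -11.16  -0.  ] gap mm 19.8 F [-0.2  0.3 -0.6] grip 30.0 j6 -1.2
```

```bash
python3 -m crank '[[[0,0,0,0,0,-0.11,0.8],[0.8,-2.5,0,0,0,0,0.8],[0.9,-3.2,0,0,0,0,0.8],[0.9,-3.2,0,0,0,0,0.8],[0.6,-2.2,0,0,0,0,0.8],[0,0,0,0,0,0,0.8],[0,0,0,0,0,0,0.8]]]'; python3 go.py .506 .0039 .0495 -.1246
python3 - <<'E'
from workcell import camera
import cv2
import numpy as np
c=camera("wrist");cv2.imwrite("pics/w4.png",c["img"]);np.savez("w4.npz",**c)
E
```

```text
time: 12.1
eef_pos: [0.5064, 0.0049, 0.2806]
tcp_rot: [3.142, -0.0, 3.017]
ft_force: [0.4, -0.9, -0.9]
finger_gap: 0.21
gripper_force: 30.0
t 12.1 turn [ 0.0001 -0.0004 -0.0002] shift cm [ 0.02 -0.11  5.11] gap mm 19.8 F [ 0.4 -0.9 -0.9] grip 30.0 j6 -1.51
```

View pics/w4.png

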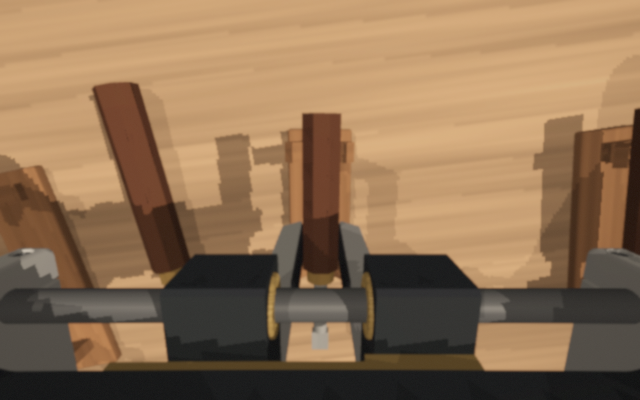

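The small handle at column 321 is centred and parallel over its rest (columns 290 to 352). It sits 30 mm above the rest origin when seated, so the target grasp z is 0.0515.

```bash
python3 -m crank '[[[0,-0.1,1,0,0,0,0.8],[0,0,1.3,0,0,0,0.8],[0,0,1.2,0,0,0,0.8],[0,0,0.8,0,0,0,0.8],[0,0,0.4,0,0,0,0.8],[0,0,0.1,0,0,0,0.8],[0,0,0.1,0,0,0,0.8],[0,0,0,0,0,0,0.8],[0,0,0,0,0,0,0.8]]]'; python3 go.py .506 .0039 .0515 -.1246
```

```text
time: 13.28
eef_pos: [0.5061, 0.0035, 0.2321]
tcp_rot: [3.142, 0.0, 3.017]
ft_force: [-0.7, 0.3, 0.1]
finger_gap: 0.206
gripper_force: 30.0
t 13.28 turn [ 0.      0.0003 -0.0002] shift cm [0.01 0.04 0.06] gap mm 19.4 F [-0.7  0.3  0.1] grip 30.0 j6 -1.51
```

```bash
python3 -m crank '[[[0,0,0.08,0,0,0,0.8],[0,0,0,0,0,0,0.8],[0,0,0,0,0,0,3],[0,0,0,0,0,0,4.5],[0,0,0,0,0,0,5.5],[0,0,0,0,0,0,5.5],[0,0,-2,0,0,0,5.5],[0,0,-3,0,0,0,5.5],[0,0,-3,0,0,0,5.5],[0,0,-2,0,0,0,5.5]]]'; python3 go.py .5095 -.1257 .10 .053
```

```text
time: 14.52
eef_pos: [0.5061, 0.0035, 0.3325]
tcp_rot: [3.142, 0.001, 3.017]
ft_force: [-0.5, 0.0, 0.5]
finger_gap: 0.587
gripper_force: 0.0
t 14.53 turn [-1.000e-04  1.300e-03 -1.778e-01] shift cm [  0.34 -12.92   5.25] gap mm 55.2 F [-0.5  0.   0.5] grip 0.0 j6 -1.51
```

```bash
python3 -m crank '[[[0,0,0,0,0,-0.09,6],[0,0,0,0,0,-0.088,6],[0.1,-2.5,0,0,0,0,6],[0.1,-3.5,1,0,0,0,6],[0.1,-3.5,2,0,0,0,6],[0,-3.4,2,0,0,0,6],[0,0,0,0,0,0,6],[0,0,0,0,0,0,6]]]'; python3 go.py .5095 -.1257 .0225 .053
python3 - <<'E'
from workcell import camera
from fit import *
c=camera("wrist");cv2.imwrite("pics/w5.png",c["img"]);np.savez("w5.npz",**c)
P=cloud(c)
def prof(name,m,yaw,xs,z0,z1,W=.035):
    m=np.array(m);v=np.array([np.cos(yaw),np.sin(yaw)]);n=np.array([-v[1],v[0]])
    q=P[:250].reshape(-1,3);q=q[(q[:,2]>z0)&(q[:,2]<z1)]
    t=(q[:,:2]-m)@v;w=(q[:,:2]-m)@n;s=(abs(w)<W)&(t>-.14)&(t<.09);t,w,q=t[s],w[s],q[s]
    print(name,"t1%",np.percentile(t,1).round(4))
    for x in xs:
        k=abs(t-x)<.006
        if k.sum()>5:print("  ",x,np.percentile(w[k],[3,97]).round(4),np.percentile(q[k,2],[50,95]).round(4))
prof("cl",(.5095,-.1257),.053,(-.1,-.06,-.03,0),.008,.05,.025)
prof("rl base",(.5405,-.2316),.0943,(-.08,-.05,-.02,.01),.006,.016)
prof("cs",(.506,.0039),-.1246,(-.06,-.04,-.02,0),.046,.07,.02)
E
```

```text
time: 15.52
eef_pos: [0.51, -0.125, 0.2815]
tcp_rot: [3.142, 0.0, -3.088]
ft_force: [0.2, -0.5, 0.2]
finger_gap: 0.634
gripper_force: 0.0
t 15.53 turn [0.     0.0002 0.0001] shift cm [ 0.05 -0.06  7.9 ] gap mm 59.6 F [ 0.2 -0.5  0.2] grip 0.0 j6 -1.93
cl t1% -0.113
   -0.1 [-0.0145  0.0111] [0.0277 0.0296]
   -0.06 [-0.0144  0.0117] [0.0276 0.0297]
   -0.03 [-0.014   0.0113] [0.0278 0.0296]
   0 [-0.0143  0.0117] [0.0277 0.0296]
rl base t1% -0.0929
   -0.08 [-0.0224  0.0246] [0.0108 0.0121]
   -0.05 [-0.0236  0.0242] [0.0107 0.0119]
   -0.02 [-0.0236  0.024 ] [0.0107 0.0118]
   0.01 [-0.0232  0.0241] [0.0108 0.0119]
cs t1% -0.0707
   -0.06 [-0.0094  0.0065] [0.0502 0.0518]
   -0.04 [-0.0101  0.0066] [0.05   0.0517]
   -0.02 [-0.0102  0.0066] [0.0501 0.0517]
   0 [-0.01    0.0068] [0.0501 0.0517]
```

View pics/w5.png

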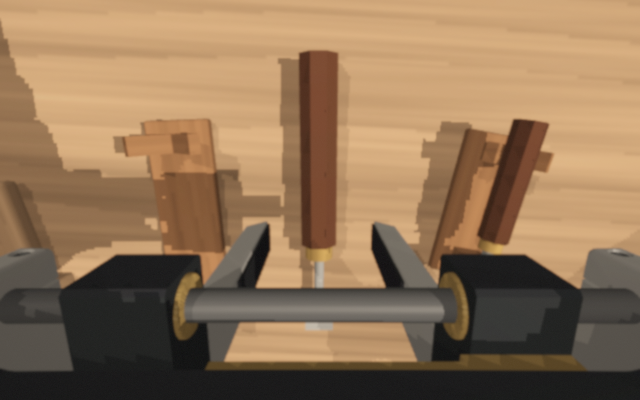

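The large chisel (320,150) is centred between the fingers, and its rest is at left (185,190). The small chisel is seated on its rest at right, with its top at 50 mm as expected. Grasping the large chisel.

```bash
python3 -m crank '[[[0.05,-0.05,2,0,0,0,6],[0,0,2.5,0,0,0,6],[0,0,1.7,0,0,0,6],[0,0,1,0,0,0,6],[0,0,0.7,0,0,0,6],[0,0,0,0,0,0,6],[0,0,0,0,0,0,6]]]'; python3 go.py .5095 -.1257 .0225 .053
```

```text
time: 16.45
eef_pos: [0.5096, -0.1261, 0.2026]
tcp_rot: [-3.141, 0.001, -3.088]
ft_force: [0.7, 0.4, 1.1]
finger_gap: 0.633
gripper_force: 0.0
t 16.45 turn [-0.0003  0.0007  0.0002] shift cm [0.01 0.04 0.01] gap mm 59.5 F [0.7 0.4 1.1] grip 0.0 j6 -1.94
```

```bash
python3 -m crank '[[[0,0,0,0,0,0,1.5],[0,0,0,0,0,0,1.5],[0,0,0,0,0,0,1.5],[0,0,0,0,0,0,1.5],[0,0,-1,0,0,0,1.5],[0,0,-2,0,0,0,1.5],[0,0,-2,0,0,0,1.5],[0,0,-2,0,0,0,1.5],[0,0,-1,0,0,0,1.5],[0,0,0,0,0,0,1.5]]]'; python3 go.py .5405 -.2316 .1025 .0943
```

```text
time: 17.7
eef_pos: [0.5095, -0.126, 0.2827]
tcp_rot: [-3.141, 0.001, -3.088]
ft_force: [-0.5, -0.2, -2.1]
finger_gap: 0.294
gripper_force: 30.0
t 17.7 turn [-0.0004  0.001  -0.0411] shift cm [ -2.1  -10.8    0.02] gap mm 27.7 F [-0.5 -0.2 -2.1] grip 30.0 j6 -1.94
```

```bash
python3 -m crank '[[[0,0,0,0,0,-0.041,1.5],[-0.5,-2.5,0,0,0,0,1.5],[-0.5,-3,0,0,0,0,1.5],[-0.5,-3,0,0,0,0,1.5],[-0.6,-2.3,0,0,0,0,1.5],[0,0,0,0,0,0,1.5],[0,0,0,0,0,0,1.5]]]'; python3 go.py .5405 -.2316 .0485 .0943
python3 - <<'E'
from workcell import camera
import cv2
import numpy as np
c=camera("wrist");cv2.imwrite("pics/w6.png",c["img"]);np.savez("w6.npz",**c)
E
```

```text
time: 18.58
eef_pos: [0.5403, -0.2311, 0.2814]
tcp_rot: [3.141, -0.001, -3.047]
ft_force: [-0.4, -0.4, -2.2]
finger_gap: 0.297
gripper_force: 30.0
t 18.57 turn [ 0.0008 -0.0012 -0.    ] shift cm [-0.02 -0.06  5.29] gap mm 27.9 F [-0.4 -0.4 -2.2] grip 30.0 j6 -2.13
```

View pics/w6.png

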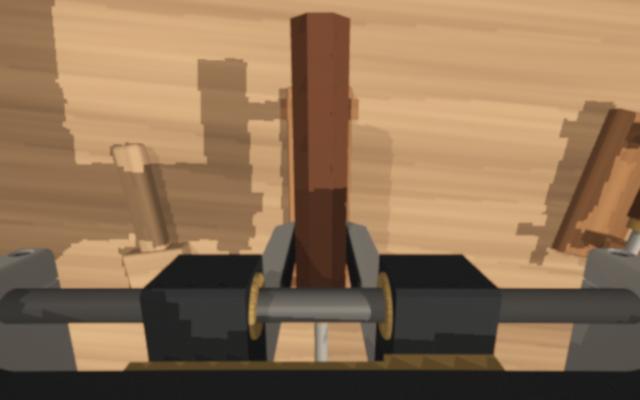

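The large handle (column 320) is centred and parallel over its rest (columns 285 to 355). The brush at (150,200) is clear of it. Lowering now.

```bash
python3 -m crank '[[[0,0,1,0,0,0,1.5],[0,0,1.5,0,0,0,1.5],[0,0,1.2,0,0,0,1.5],[0,0,0.8,0,0,0,1.5],[0,0,0.5,0,0,0,1.5],[0,0,0.2,0,0,0,1.5],[0,0,0.1,0,0,0,1.5],[0,0,0,0,0,0,1.5],[0,0,0,0,0,0,1.5]]]'; python3 go.py .5405 -.2316 .0485 .0943
```

```text
time: 19.75
eef_pos: [0.5406, -0.2316, 0.2294]
tcp_rot: [-3.141, 0.0, -3.047]
ft_force: [0.8, -0.3, -1.8]
finger_gap: 0.291
gripper_force: 30.0
t 19.75 turn [-0.0002  0.0003 -0.0001] shift cm [0.01 0.   0.09] gap mm 27.3 F [ 0.8 -0.3 -1.8] grip 30.0 j6 -2.13
```

```bash
python3 -m crank '[[[0,0,0.1,0,0,0,1.5],[0,0,0,0,0,0,1.5],[0,0,0,0,0,0,3.5],[0,0,0,0,0,0,5],[0,0,0,0,0,0,6],[0,0,0,0,0,0,6],[0,0,-2,0,0,0,6],[0,0,-3,0,0,0,6],[0,0,-3,0,0,0,6],[0,0,-3,0,0,0,6]]]' && python3 -m crank '[[[5,0,-3,0,0,0,6],[5,0,-3,0,0,0,6],[5,0,-3,0,0,0,6],[5,0,0,0,0,0,6],[0,0,0,0,0,0,6],[0,0,0,0,0,0,6]]]'
python3 - <<'E'
from workcell import camera
from fit import *
c=camera("top");cv2.imwrite("pics/t7.png",c["img"]);np.savez("t7.npz",**c)
P=cloud(c)
for n,m,yaw,D in(("s",(.506,.0039),-.1246,.02),("m",(.5487,.2372),.0097,.024),("l",(.5405,-.2316),.0943,.028)):
    m=np.array(m);v=np.array([np.cos(yaw),np.sin(yaw)]);w_=np.array([-v[1],v[0]])
    q=P.reshape(-1,3);q=q[q[:,2]>.04+D/4];q=q[:,:];t=(q[:,:2]-m)@v;w=(q[:,:2]-m)@w_;k=(abs(w)<.03)&(abs(t)<.15);t,w,z=t[k],w[k],q[k,2]
    print(n,"ends",np.percentile(t,[.5,99.5]).round(4),[(x,np.mean(w[abs(t-x)<.008]).round(4),np.median(z[abs(t-x)<.008]).round(4)) for x in(-.05,-.02,.01)])
E
```

```text
time: 21.0
eef_pos: [0.5405, -0.2315, 0.3392]
tcp_rot: [-3.142, -0.0, -3.047]
ft_force: [0.6, 0.1, -0.2]
finger_gap: 0.637
gripper_force: 0.0
time: 21.75
eef_pos: [0.3417, -0.2504, 0.4283]
tcp_rot: [-3.141, 0.0, -3.048]
ft_force: [0.5, 0.4, 0.5]
finger_gap: 0.635
gripper_force: 0.0
s ends [-0.0698  0.0505] [(-0.05, np.float64(-0.001), np.float64(0.0492)), (-0.02, np.float64(-0.0013), np.float64(0.0487)), (0.01, np.float64(-0.001), np.float64(0.0485))]
m ends [-0.0892  0.0605] [(-0.05, np.float64(-0.0001), np.float64(0.0505)), (-0.02, np.float64(-0.0001), np.float64(0.0507)), (0.01, np.float64(-0.0016), np.float64(0.0504))]
l ends [-0.1498  0.0717] [(-0.05, np.float64(0.0004), np.float64(0.053)), (-0.02, np.float64(-0.0002), np.float64(0.0526)), (0.01, np.float64(0.0007), np.float64(0.0526))]
```

View pics/t7.png

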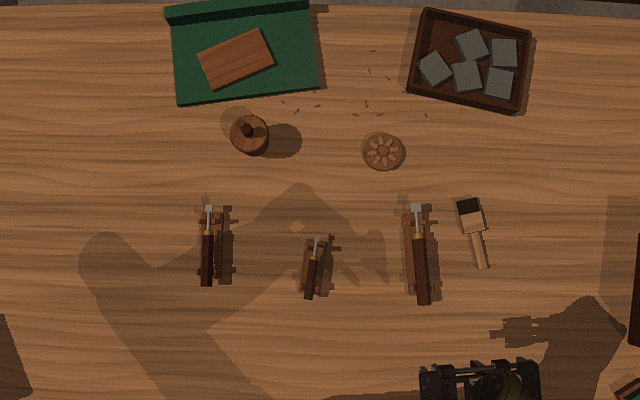

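All three chisels lie level on their rests, at (208,245), (313,267) and (420,252). Their tops are at 50, 52 and 54 mm and they are within 2 mm of the centreline. The brush, mallet and rosette have not moved.

```bash
python3 -c "
from workcell import robot
print(robot.hand_in())"
```

```text
the job is handed in; nothing more can be done
None
```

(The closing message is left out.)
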